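Tip the tested bars out of the steel tray over the rim of the discard bin

ROBOT

A 7-joint arm with a two-finger parallel gripper is mounted at the origin on the work surface. World frame = base frame: x ahead of the robot, y to its left, z up, the work surface at z = 0. Lengths are in m, angles in rad, forces in N, time in s.
With the tool pointing down it reaches from about 0.425 to 0.925 m from the base axis. Payload 6.8 kg.
Tool frame: the origin (TCP) lies on the centre line of the jaws, within the pads' length; the fingertips stand 19 mm ahead of it and the grasp point (between the pads) is the TCP; z points along the fingers, y is the line along which they close (so a half turn about z gives the same grasp; the last joint's range is limited). The gripper opens to 85 mm and grips with 20 to 120 N. Pads are 22 mm wide; open, the fingers measure 114 mm over their backs; the gripper's body (76 mm by 85 mm) begins 54 mm behind the grasp point. The pads swing forward as they close: fully open they stand 13 mm farther back than shut.
Start: joints at [1.218, 0.477, 0.022, 1.555, -0.011, 1.109, -0.083], TCP at [0.164, -0.655, 0.25] pointing down, gripper open.
Joint ranges: [-2.96, 2.96], [-0.34, 2.1], [-1.41, 1.46], [0.24, 2.44], [-1.37, 4.51], [0.17, 1.92], [-2.96, 2.96]. Speed limits (rad/s): [2.39, 2.39, 3.14, 3.14, 3.14, 3.14, 3.14].

INTERFACE

Orientations are given as a rotation vector (axis times angle).
In Python, from bench import r gives the robot as it stands. The module is installed in compiled form; this text tells all that it offers.
- The arm moves only by the tool arm_command, never from a script. Its argument "rows" is a list of rows, each an object of numbers: "fingers": the opening, from -1 (shut) to 1 (fully open); "x", "y", "z": the shift along the tool's x, y, z in m; "ax", "ay", "az": the turn, a rotation vector about the tool's x, y, z in degrees. In form: [{"fingers": .., "x": .., "y": .., "z": .., "ax": .., "ay": .., "az": ..}, ...]. A call has 1 to 10 rows; each row shifts and turns the commanded pose from where the row before left it, along the tool's axes as they then stand; what a row does not reach is not made up. A row lasts 1/12 s, in which the tool goes at most 41.7 mm and 7.16 degrees, less where a joint would pass 70% of its speed; a pose out of reach is approached as far as the arm can. A call is refused whole if a number of a shift passes 0.0417 or a number of a turn 7.16, either way. A call with a gripper value outside its range is refused whole. The fingers move at their own pace and stop on an object; "grip_force" is the grip in N (left out, the last holds). Time passes only in rows, so rows that do not move let the fingers close. It gives the time, the measured TCP pose, the force, the opening and the grip force at its end, in the units of the state.
- r.get_obs(): the state, without advancing time (a new reading comes with each control period).
- r.grab_frame(name): name is "scene" or "side" or "wrist"; returns a dict with "frame" (400x640x3 uint8, red, green, blue), "depth" (400x640 float32, m along the optical axis (not along the pixel's ray), 0 where there is no reading), "K" (3x3 intrinsics, pixels), "distortion" ([k1, k2, p1, p2, k3] as OpenCV has them; the pictures are not rectified), "world_from_camera" (4x4, takes a point from camera to world coordinates). Camera axes: x right, y down, z forward; pixel columns grow to the right and rows downward; lengths in m; the calibration is good to about 2 mm. A picture is of the moment at which its call begins.
- r.hand_in(): hands the job in; it is judged then, once.
The state is a dict: "clock": time; "joints": joint angles; "qvel": joint speeds; "tau": joint torques, N m; "tcp_pos": TCP position; "orientation": TCP orientation; "contact_force": force on the tool from outside, world axes, zero at the start; "moment": the same for the moment, N m; "grip_width": finger opening in m; "gripper_force": force on a finger pad.
Only numpy, scipy, OpenCV 4.12 (cv2) and the standard library are available. Lean on these libraries where they do the work, as an engineer would, in place of code of your own. Each camera call takes 0.05 s, during which the arm holds its last target. There are 200 camera calls.

TASK

Lift the steel tray with the three test bars off the cooling block by its bridge handle, carry it level and hook its notched pouring edge on the thick rolled rim of the discard bin's low side, level and with its weight on the rim. Then, still hooked there, rotate it over the rim until all the bars have slid into the bin, and set the empty tray down upright, squarely in the middle of the black rubber mat. Leave everything else where it stands.

Things in the scene. Friction and masses are not known exactly. Their poses are not given: they have to be found in the camera images.
- tray_grip (a point): Centre of the steel tray's bridge handle, the point to grasp; axes are the tray's. A flat-sided bar along the tray's x, 100 mm long, 12 mm thick (y), 10 mm high, on a thin upright at each side wall. 53 mm free height between it and the test bars, nothing before or behind it: pinch it from above, fingers closing along the tray's y. The undersides of the feet are 85 mm below, the floor 70 mm.
- tray_notch (a point): Notch under the pouring end, 61 mm in tray +y and 78 mm below the handle centre; axes are the tray's. A groove 22 mm wide (y) across the whole tray: roof 5 mm above this point, front foot 11 mm behind, sloping lip ahead. Properly hooked, this point lies on the axis of the bin's rim bead, and the tray can turn about that axis (pouring end down) by up to 50 degrees without binding.
- bin: Sheet-metal discard bin, fixed to the bench, 200 mm (its x) by 180 mm (its y), walls 4 mm. Origin: centre of its underside. Three sides are 119 mm high, the low side at its -y is 95 mm high and has the thick rolled rim. Empty at the start.
- bin_rim (a point): Middle of the low side's rolled rim, on the axis of the round bead (10 mm thick, 200 mm long along the bin's x, top of the bead 5 mm above this point); 90 mm above the bench, 90 mm in -y from the bin's centre. Axes are the bin's: +y points into the bin. The tray comes from the -y side with its own +y along the bin's +y.
- block: Dark grey finned metal cooling block, fixed, 104 x 150 mm, 30 mm high; the loaded tray stands on it at the start. Origin: centre of its underside.
- mat: Black rubber mat on the bench, fixed, 124 mm (its x) by 180 mm (its y), 4 mm thick; the tray belongs in its middle with its length along the mat's length (either way round). Origin: centre of its underside.
- bar1_c (a point): Centre of one of three smooth white plastic test bars, 16 x 64 x 12 mm, about 35 g, lying loose in the tray, long axis (own y) roughly along the tray's y.
- bar2_c (a point): Centre of one of three smooth white plastic test bars, 16 x 64 x 12 mm, about 35 g, lying loose in the tray, long axis (own y) roughly along the tray's y.
- bar3_c (a point): Centre of one of three smooth white plastic test bars, 16 x 64 x 12 mm, about 35 g, lying loose in the tray, long axis (own y) roughly along the tray's y.
- cover: Bystander: a round white ceramic furnace cover with a black knob, 84 mm across, 48 mm high, loose; origin at the centre of its underside.
- jar: Bystander: an amber jar, 52 mm across, 60 mm high, loose; origin at the centre of its underside.
- bottle: Bystander: an amber reagent bottle, 68 mm across, 160 mm high, loose; origin at the centre of its underside.
- beaker: Bystander: a clear plastic beaker, 76 mm across, 85 mm high, loose; origin at the centre of its underside.
- weight: Bystander: a brass weight, 48 mm across, 70 mm high, loose; origin at the centre of its underside.
- spatula: Bystander: a spatula lying flat, 200 mm long, loose; origin at the centre of its underside.
- dish: Bystander: a white dish, 100 mm across, 22 mm high, loose; origin at the centre of its underside.
- tray: The loose polished steel tray, 100 mm wide (x), 149 mm long (y), about 0.35 kg empty. Origin at foot height, 85 mm below and 8 mm in +y of the handle centre. 28 mm walls at both sides and the -y end; the +y end is open, ending in a lip sloping down at 45 degrees, its tip 82 mm ahead of the handle. Two cross feet, 12 mm high. The test bars stay put up to 18 degrees of tilt and slide off by 27.
Not all that is in view belongs to the job. Of the things like the tray, leave any that is green; of the rest the larger one is meant.

How it is judged:
By the outcome, as a careful person would: the job done as asked, in the order asked, and still so for the second after the job is handed in, with the robot touching nothing.
It also fails if it takes over 58 s, if anything falls off the work surface, if the arm or the gripper's body presses on something with over 40 N, if the wrist force passes 120 N, or if a joint passes its speed limit or range.

## Working session

There is one attempt and no reset: what is moved stays moved. The work goes in short steps, Python scripts to look and compute and a tool call to move; the robot and the scene stay as the last step left them, time stands still between calls to the robot, and variables do not carry over. Pictures are saved under pics/ and viewed, at most 10 in all, crops included, and the job is handed in when it is done.

Besides the shell and the picture viewer there is one more tool, called after "Call:" as name([rows], argument=value, ...), one row to a line, values as JSON. arm_command: Moves the arm, as the interface text tells. Its arguments: {"type":"object","properties":{"rows":{"type":"array"},"grip_force":{"type":"number"}},"required":["rows"]}

```bash
mkdir -p pics; cat > h.py <<'E'
import numpy as np, cv2
from bench import r
from scipy.spatial.transform import Rotation as R
def grab(n):
    f=r.grab_frame(n); np.savez(''+n+'.npz',**f); return f
def load(n): return dict(np.load(''+n+'.npz'))
def ray(f,uv):
    uv=np.asarray(uv,float).reshape(-1,1,2)
    p=cv2.undistortPoints(uv,f['K'],f['distortion']).reshape(-1,2)
    d=np.c_[p,np.ones(len(p))]; T=f['world_from_camera']
    return T[:3,3],d@T[:3,:3].T
def onz(f,uv,z):
    o,d=ray(f,uv); return o+d*((z-o[2])/d[:,2])[:,None]
def cloud(f):
    v,u=np.mgrid[0:400,0:640]; o,d=ray(f,np.c_[u.ravel(),v.ravel()])
    P=o+d*f['depth'].reshape(-1,1); P[f['depth'].ravel()==0]=np.nan
    return P.reshape(400,640,3)
def save(n,im): cv2.imwrite('pics/'+n+'.png',im[...,::-1])
E
python3 - <<'E'
from h import *
o=r.get_obs(); print({k:np.round(v,3) for k,v in o.items()})
for n in ['scene','side','wrist']:
    f=grab(n); print(n,np.round(f['world_from_camera'],3).tolist()); save(n+'0',f['frame'])
E
```

```text
{'clock': np.float64(0.0), 'joints': array([ 1.218,  0.478,  0.022,  1.556, -0.012,  1.109, -0.083]), 'qvel': array([-0.   , -0.002,  0.001,  0.   , -0.002,  0.001, -0.001]), 'tau': array([-1.0000e-03, -5.9645e+01,  1.6080e+00, -2.8120e+01,  1.3000e-02,
        1.0000e-02, -0.0000e+00]), 'tcp_pos': array([ 0.163, -0.654,  0.249]), 'orientation': array([-3.116e+00, -3.830e-01,  1.000e-03]), 'contact_force': array([-0.766,  0.036,  0.514]), 'moment': array([ 0.044,  0.005, -0.006]), 'gripper_force': np.float64(0.0), 'grip_width': np.float64(0.085)}
scene [[0.88, 0.296, -0.372, 0.959], [0.475, -0.578, 0.664, -0.758], [-0.019, -0.761, -0.649, 0.856], [0.0, 0.0, 0.0, 1.0]]
side [[-0.976, -0.13, 0.175, 0.291], [-0.217, 0.628, -0.747, 1.055], [-0.013, -0.767, -0.641, 0.989], [0.0, 0.0, 0.0, 1.0]]
wrist [[0.241, -0.921, -0.304, 0.242], [-0.97, -0.23, -0.075, -0.635], [-0.001, 0.313, -0.95, 0.373], [0.0, 0.0, 0.0, 1.0]]
```

View pics/scene0.png

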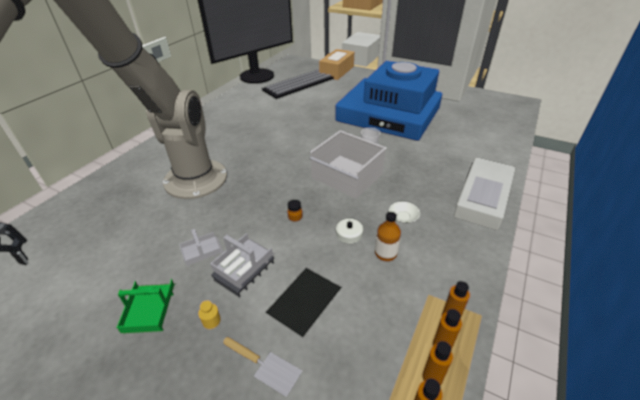

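View pics/side0.png

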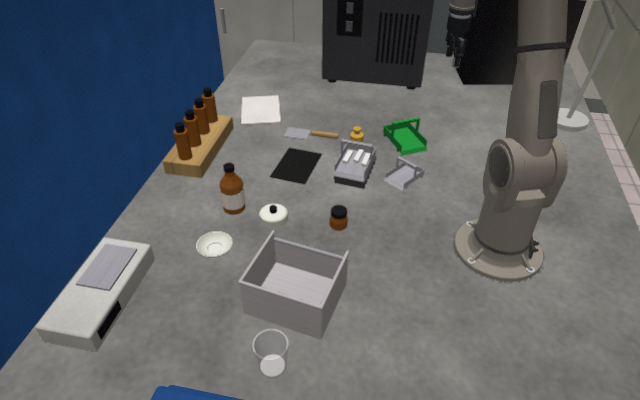

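Scene view: three tray-like things. They are a green tray at (147,307), a small grey tray at (200,247), and a grey tray with three white bars on a dark block at (243,262). Green is excluded, and the larger grey one with bars on the block fits. The bin is at (347,155) and the mat at (304,300). I'll confirm with an enlarged crop and measure.

```bash
python3 - <<'E'
from h import *
a=load('scene');b=load('side')
A=cv2.resize(a['frame'][205:325,110:270],None,fx=3.5,fy=3.5,interpolation=3)
B=cv2.resize(b['frame'][125:205,280:440],None,fx=3.5,fy=3.5,interpolation=3)
C=np.vstack([A,B]); C=cv2.resize(C,None,fx=.85,fy=.85); print(C.shape); save('crop',C)
for n,f in (('scene',a),('side',b)):
    P=cloud(f); h=cv2.cvtColor(f['frame'],cv2.COLOR_RGB2HSV)
    # mat
    m=(f['frame'].max(2)<45)&(abs(P[...,2]-.004)<.012)&(P[...,0]>.3)
    c,_=cv2.findContours(m.astype(np.uint8),0,2); c=max(c,key=cv2.contourArea)
    q=onz(f,c.reshape(-1,2).astype(float),.004)[:,:2]
    print(n,'mat',cv2.minAreaRect((q*1000).astype(np.float32)))
    # elevated points histogram as blobs
    m=(P[...,2]>.015)&(P[...,2]<.2)&(P[...,0]>.25)&(abs(P[...,1])<.75)&(P[...,0]<1.05)
    k,l,s,ce=cv2.connectedComponentsWithStats(m.astype(np.uint8))
    for i in range(1,k):
        if s[i,4]>60:
            p=P[l==i]; print(n,ce[i].round(),s[i,4],p.min(0).round(3),p.max(0).round(3),np.median(f['frame'][l==i],0))
E
```

```text
(595, 476, 3)
scene mat ((635.0355834960938, -272.3431091308594), (171.0782470703125, 114.8265151977539), 83.39588165283203)
scene [369. 133.] 6932 [0.281 0.168 0.015] [0.679 0.749 0.2  ] [ 44.  96. 134.]
scene [485. 192.] 2884 [0.905 0.224 0.015] [1.05  0.533 0.073] [178. 179. 177.]
scene [294. 209.] 271 [ 0.419 -0.033  0.015] [0.47  0.018 0.066] [88. 64. 32.]
scene [391. 232.] 1126 [ 0.715 -0.055  0.015] [0.811 0.212 0.165] [154. 109.  97.]
scene [349. 229.] 471 [ 0.595 -0.037  0.015] [0.678 0.048 0.052] [208. 210. 202.]
scene [200. 252.] 304 [ 0.25  -0.335  0.015] [ 0.332 -0.24   0.074] [145. 144. 148.]
scene [240. 262.] 2252 [ 0.374 -0.352  0.015] [ 0.494 -0.185  0.126] [143. 142. 145.]
scene [145. 308.] 1915 [ 0.25  -0.574  0.015] [ 0.369 -0.403  0.096] [ 23. 152.  65.]
scene [439. 349.] 6633 [ 0.923 -0.439  0.047] [ 1.05  -0.138  0.181] [161. 138.  90.]
scene [208. 313.] 428 [ 0.433 -0.461  0.015] [ 0.479 -0.415  0.076] [181. 152.  60.]
scene [241. 348.] 305 [ 0.525 -0.476  0.015] [ 0.624 -0.456  0.025] [174. 149.  98.]
side mat ((635.5181884765625, -266.70361328125), (175.4887
[... 407 characters left out ...]
 0.252 -0.332  0.015] [ 0.336 -0.247  0.071] [114. 111. 112.]
side [231. 189.] 900 [ 0.737 -0.038  0.015] [0.804 0.02  0.164] [110.   68.   31.5]
side [273. 213.] 481 [ 0.6   -0.034  0.015] [0.681 0.051 0.054] [219. 220. 207.]
side [338. 216.] 337 [ 0.423 -0.028  0.015] [0.474 0.023 0.065] [48. 38. 22.]
side [214. 240.] 242 [0.719 0.111 0.015] [0.818 0.213 0.026] [189.5 189.  178. ]
side [292. 284.] 5492 [0.387 0.173 0.015] [0.621 0.392 0.122] [108. 104. 103.]
side [ 96. 294.] 6886 [0.905 0.232 0.015] [1.05  0.533 0.07 ] [175. 172. 169.]
side [270. 351.] 1203 [0.475 0.441 0.015] [0.549 0.518 0.088] [132. 129. 129.]
side [203. 392.] 220 [0.529 0.614 0.093] [0.677 0.623 0.103] [ 36.  73. 124.]
```

View pics/crop.png

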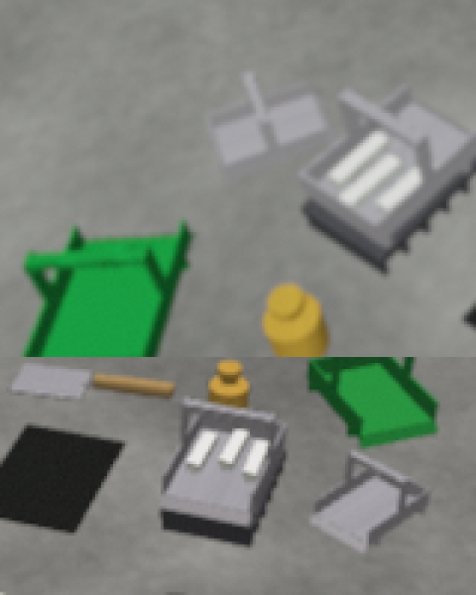

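The crop confirms it: the bar-laden grey tray on the finned block is larger than the empty grey one, and it is the target. Its open end faces world +y. Now I'll measure the handle, bin and rim.

```bash
python3 - <<'E'
from h import *
a=load('scene');b=load('side')
def rect(p): return [np.round(x,1) for x in cv2.minAreaRect((p*1000).astype(np.float32))]
for n,f in (('scene',a),('side',b)):
    P=cloud(f)
    s=(P[...,0]>.35)&(P[...,0]<.52)&(P[...,1]>-.37)&(P[...,1]<-.17)
    m=s&(P[...,2]>.112); print(n,'handle n',m.sum(),rect(P[m][:,:2]),np.percentile(P[m][:,2],[50,90]).round(4))
    m=m&(P[...,2]>.1155);print(' top',m.sum(),rect(P[m][:,:2]),P[m].mean(0).round(4))
    m=s&(P[...,2]>.05); print(' tray',rect(P[m][:,:2]))
    m=s&(P[...,2]>.01)&(P[...,2]<.028); print(' block',rect(P[m][:,:2]))
    h=f['frame'].astype(int); w=s&(h.min(2)>190)
    k,l,st,ce=cv2.connectedComponentsWithStats(w.astype(np.uint8))
    for i in range(1,k):
        if st[i,4]>15: print(' white',ce[i].round(),st[i,4],rect(P[l==i][:,:2]),P[l==i].mean(0).round(3))
    # bin
    s=(P[...,0]>.36)&(P[...,0]<.66)&(P[...,1]>.14)&(P[...,1]<.42)
    for lo,hi in ((.01,.14),(.112,.126),(.085,.1)):
        m=s&(P[...,2]>lo)&(P[...,2]<hi); print(' bin',lo,m.sum(),rect(P[m][:,:2]))
    # top height by edges
    m=s&(P[...,2]>.088)
    for v0 in np.arange(.16,.42,.02):
        q=P[m&(abs(P[...,1]-v0)<.01)]
        if len(q): print('  y',round(v0,2),len(q),'x',np.percentile(q[:,0],[1,50,99]).round(3),'zmax',np.percentile(q[:,2],[50,98]).round(3))
    save(n+'bin',cv2.resize(f['frame'][115:200,290:410] if n=='scene' else f['frame'][225:335,230:360],None,fx=5,fy=5,interpolation=3))
E
```

```text
scene handle n 184 [array([ 434.2, -271.5]), array([ 15.8, 102.4]), np.float64(81.9)] [0.1216 0.1236]
 top 167 [array([ 434.4, -271.5]), array([ 15.8, 101. ]), np.float64(81.9)] [ 0.4371 -0.2726  0.1213]
 tray [array([ 434.3, -267.9]), array([143., 104.]), np.float64(82.6)]
 block [array([ 434.9, -271.5]), array([149., 104.]), np.float64(82.5)]
 white [230. 257.] 95 [array([ 401.9, -280. ]), array([64.6, 18.6]), np.float64(85.7)] [ 0.403 -0.282  0.059]
 white [234. 265.] 110 [array([ 427.8, -299.4]), array([69.8, 18.7]), np.float64(82.4)] [ 0.43  -0.297  0.059]
 white [244. 268.] 83 [array([ 466.4, -295.9]), array([47.6, 28.8]), np.float64(78.4)] [ 0.462 -0.295  0.06 ]
 bin 0.01 3079 [array([502.1, 279.5]), array([194.1, 209.5]), np.float64(79.9)]
 bin 0.112 317 [array([502.5, 280. ]), array([192.1, 210.2]), np.float64(80.9)]
 bin 0.085 482 [array([502., 278.]), array([191.7, 206.2]), np.float64(80.3)]
  y 0.16 4 x [0.574 0.58  0.587] zmax [0.095 0.118]
  y 0.18 111 x [0.478 0.549 0.591] zmax [0.096 0.122]
  y 0.2 105 x [0.386 0.449 0.593] zmax [0.097 0.122]
  y 0.22 58 x [0.386 0.39
[... 1308 characters left out ...]
array([504. , 281.3]), array([191.8, 204.6]), np.float64(79.9)]
  y 0.18 134 x [0.492 0.56  0.591] zmax [0.094 0.119]
  y 0.2 211 x [0.388 0.47  0.595] zmax [0.094 0.12 ]
  y 0.22 84 x [0.389 0.416 0.599] zmax [0.106 0.12 ]
  y 0.24 84 x [0.393 0.596 0.603] zmax [0.115 0.121]
  y 0.26 81 x [0.397 0.6   0.606] zmax [0.114 0.121]
  y 0.28 88 x [0.399 0.604 0.61 ] zmax [0.115 0.121]
  y 0.3 92 x [0.401 0.606 0.613] zmax [0.115 0.121]
  y 0.32 90 x [0.406 0.609 0.617] zmax [0.112 0.119]
  y 0.34 79 x [0.409 0.417 0.62 ] zmax [0.115 0.119]
  y 0.36 374 x [0.413 0.571 0.62 ] zmax [0.106 0.119]
  y 0.38 495 x [0.417 0.471 0.538] zmax [0.106 0.119]
  y 0.4 12 x [0.419 0.427 0.44 ] zmax [0.114 0.118]
```

View pics/scenebin.png

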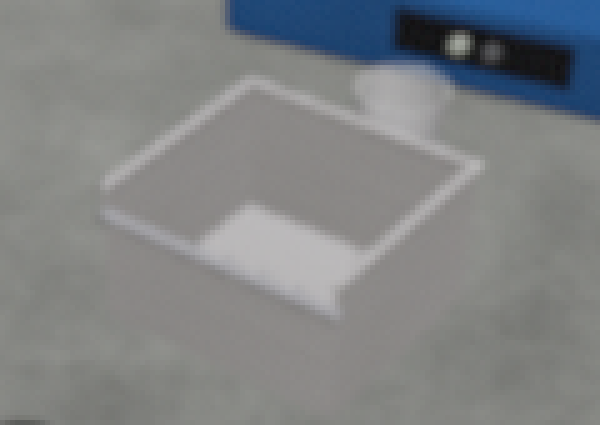

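Bin close-up: the low side with the rim runs from (100,213) to (335,312), facing world −y. Bin yaw is about −9.6°, tray yaw about −7.5°. The handle is near (0.437, −0.270, 0.115), and every size matches the given ones. Moving above the handle.

Call:
arm_command([
  {"az": 7.1, "fingers": 1},
  {"az": 7.1},
  {"az": 7.1},
  {"x": 0.0138, "y": -0.026},
  {"x": 0.0138, "y": -0.026},
  {"x": 0.0138, "y": -0.026},
  {"x": 0.0138, "y": -0.026},
  {"x": 0.0138, "y": -0.026},
  {"x": 0.0138, "y": -0.026},
  {"x": 0.0138, "y": -0.026},
], grip_force=60)

```text
validation failed for argument at $.ro...
```

Call:
arm_command([
  {"x": 0.0138, "y": -0.026},
  {"x": 0.0138, "y": -0.026},
  {"x": 0.0138, "y": -0.026},
  {"x": 0.0138, "y": -0.026},
  {"x": 0.0138, "y": -0.026},
  {"x": 0.0138, "y": -0.026},
  {"x": 0.0138, "y": -0.026},
  {"x": 0.0138, "y": -0.026},
  {"x": 0.0138, "y": -0.026},
  {"x": 0},
])

```text
validation failed for argument at $.ro...
```

```bash
cat >> h.py <<'E'
def rect(p): return [np.round(x,1).tolist() for x in cv2.minAreaRect((p*1000).astype(np.float32))]
def st():
    o=r.get_obs(); M=R.from_rotvec(o['orientation']).as_matrix()
    print('t',round(float(o['clock']),2),'j',o['joints'].round(2),'tcp',o['tcp_pos'].round(4),'x',M[:,0].round(3),'y',M[:,1].round(3),'F',o['contact_force'].round(1),'w',round(float(o['grip_width']),4),'gf',o['gripper_force'].round(1)); return o,M
def delta(p):
    o,M=st(); print('tool delta mm',((np.array(p)-o['tcp_pos'])@M*1000).round(1))
E
python3 - <<'E'
from h import *
delta([.4367,-.2705,.115])
f=grab('wrist'); P=cloud(f); save('w1',f['frame'])
s=(P[...,0]>.35)&(P[...,0]<.52)&(P[...,1]>-.37)&(P[...,1]<-.17)
m=s&(P[...,2]>.108)&(P[...,2]<.13); print('handle',m.sum(),rect(P[m][:,:2]),P[m].mean(0).round(4),np.median(P[m][:,2]))
m=s&(P[...,2]>.05)&(P[...,2]<.085); print('tray',rect(P[m][:,:2]))
print(s.sum())
E
```

```text
Traceback (most recent call last):
  File "h.py", line 24, in delta
    o,M=st(); print('tool delta mm',((np.array(p)-o['tcp_pos'])@M*1000).round(1))
        ~~^^
  File "h.py", line 22, in st
    print('t',round(float(o['clock']),2),'j',o['joints'].round(2),'tcp',o['tcp_pos'].round(4),'x',M[:,0].round(3),'y',M[:,1].round(3),'F',o['contact_force'].round(1),'w',round(float(o['grip_width']),4),'gf',o['gripper_force'].round(1)); return o,M
                                                                                                                                                                                                               ^^^^^^^^^^^^^^^^^^^^^^^^
AttributeError: 'float' object has no attribute 'round'
```

Both calls were refused, so rows probably need all seven fields.

Call:
arm_command([
  {"fingers": 1, "x": 0, "y": 0, "z": 0, "ax": 0, "ay": 0, "az": 7.1},
  {"fingers": 1, "x": 0, "y": 0, "z": 0, "ax": 0, "ay": 0, "az": 7.1},
  {"fingers": 1, "x": 0, "y": 0, "z": 0, "ax": 0, "ay": 0, "az": 7.1},
  {"fingers": 1, "x": 0.0138, "y": -0.026, "z": 0, "ax": 0, "ay": 0, "az": 0},
  {"fingers": 1, "x": 0.0138, "y": -0.026, "z": 0, "ax": 0, "ay": 0, "az": 0},
  {"fingers": 1, "x": 0.0138, "y": -0.026, "z": 0, "ax": 0, "ay": 0, "az": 0},
  {"fingers": 1, "x": 0.0138, "y": -0.026, "z": 0, "ax": 0, "ay": 0, "az": 0},
  {"fingers": 1, "x": 0.0138, "y": -0.026, "z": 0, "ax": 0, "ay": 0, "az": 0},
  {"fingers": 1, "x": 0.0138, "y": -0.026, "z": 0, "ax": 0, "ay": 0, "az": 0},
  {"fingers": 1, "x": 0.0138, "y": -0.026, "z": 0, "ax": 0, "ay": 0, "az": 0},
], grip_force=60)

```text
clock: 0.98
tcp_pos: [0.283, -0.4851, 0.2501]
orientation: [-3.135, 0.199, 0.0]
contact_force: [0.4, -0.1, 0.8]
grip_width: 0.0854
gripper_force: 0.0
```

Call:
arm_command([
  {"fingers": 1, "x": 0.0138, "y": -0.026, "z": 0, "ax": 0, "ay": 0, "az": 0},
  {"fingers": 1, "x": 0.0138, "y": -0.026, "z": 0, "ax": 0, "ay": 0, "az": 0},
  {"fingers": 1, "x": 0.0138, "y": -0.026, "z": 0, "ax": 0, "ay": 0, "az": 0},
  {"fingers": 1, "x": 0.0138, "y": -0.026, "z": 0, "ax": 0, "ay": 0, "az": 0},
  {"fingers": 1, "x": 0.0138, "y": -0.026, "z": 0, "ax": 0, "ay": 0, "az": 0},
  {"fingers": 1, "x": 0.0138, "y": -0.026, "z": 0, "ax": 0, "ay": 0, "az": 0},
  {"fingers": 1, "x": 0.0138, "y": -0.026, "z": 0, "ax": 0, "ay": 0, "az": 0},
  {"fingers": 1, "x": 0.0138, "y": -0.026, "z": 0, "ax": 0, "ay": 0, "az": 0},
  {"fingers": 1, "x": 0, "y": 0, "z": 0, "ax": 0, "ay": 0, "az": 0},
  {"fingers": 1, "x": 0, "y": 0, "z": 0, "ax": 0, "ay": 0, "az": 0},
])

```text
clock: 1.82
tcp_pos: [0.4193, -0.2925, 0.2502]
orientation: [-3.135, 0.193, 0.0]
contact_force: [-0.8, -0.7, -0.4]
grip_width: 0.0855
gripper_force: 0.0
```

```bash
sed -i "s/o\['gripper_force'\].round(1)/round(float(o['gripper_force']),1)/" h.py
python3 - <<'E'
from h import *
delta([.4367,-.2705,.115])
f=grab('wrist'); P=cloud(f); save('w1',f['frame'])
s=(P[...,0]>.35)&(P[...,0]<.52)&(P[...,1]>-.37)&(P[...,1]<-.17)
m=s&(P[...,2]>.108)&(P[...,2]<.13); print('handle',m.sum(),rect(P[m][:,:2]) if m.sum() else 0,P[m].mean(0).round(4))
m=s&(P[...,2]>.05)&(P[...,2]<.085); print('tray',m.sum(),rect(P[m][:,:2]) if m.sum() else 0)
E
```

```text
t 1.82 j [ 0.58  0.21 -0.11  1.94  0.03  0.99 -1.23] tcp [ 0.4193 -0.2925  0.2502] x [ 0.992 -0.123 -0.   ] y [-0.123 -0.992 -0.   ] F [-0.8 -0.7 -0.4] w 0.0855 gf 0.0
tool delta mm [ 14.6 -24.  135.2]
handle 1974 [[435.4, -271.3], [16.1, 100.5], 82.0] [ 0.4386 -0.272   0.1198]
tray 5057 [[435.8, -268.8], [139.4, 100.9], 81.9]
```

View pics/w1.png

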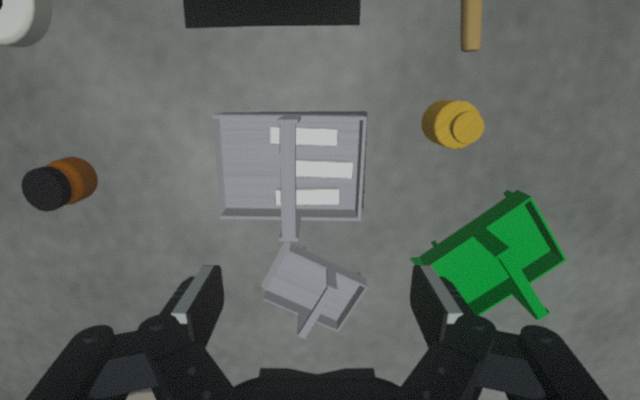

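Wrist view: the handle bar is at (289,178), the three bars are in the tray, and the small tray is clear below at (315,285). All three views agree on about (0.436, −0.271), yaw −8°. Descending.

Call:
arm_command([
  {"fingers": 1, "x": 0.0047, "y": -0.0079, "z": 0.015, "ax": 0, "ay": 0, "az": 0.9},
  {"fingers": 1, "x": 0.0046, "y": -0.0079, "z": 0.02, "ax": 0, "ay": 0, "az": 0},
  {"fingers": 1, "x": 0.0046, "y": -0.0079, "z": 0.02, "ax": 0, "ay": 0, "az": 0},
  {"fingers": 1, "x": 0, "y": 0, "z": 0.02, "ax": 0, "ay": 0, "az": 0},
  {"fingers": 1, "x": 0, "y": 0, "z": 0.02, "ax": 0, "ay": 0, "az": 0},
  {"fingers": 1, "x": 0, "y": 0, "z": 0.02, "ax": 0, "ay": 0, "az": 0},
  {"fingers": 1, "x": 0, "y": 0, "z": 0.012, "ax": 0, "ay": 0, "az": 0},
  {"fingers": 1, "x": 0, "y": 0, "z": 0.008, "ax": 0, "ay": 0, "az": 0},
  {"fingers": 1, "x": 0, "y": 0, "z": 0, "ax": 0, "ay": 0, "az": 0},
  {"fingers": 1, "x": 0, "y": 0, "z": 0, "ax": 0, "ay": 0, "az": 0},
])

```text
clock: 2.7
tcp_pos: [0.4349, -0.2735, 0.1154]
orientation: [3.133, -0.226, -0.001]
contact_force: [-0.6, -1.5, 0.7]
grip_width: 0.0854
gripper_force: 0.0
```

```bash
python3 - <<'E'
from h import *
delta([.436,-.2708,.115])
f=grab('wrist'); P=cloud(f)
s=(P[...,0]>.37)&(P[...,0]<.50)&(P[...,1]>-.30)&(P[...,1]<-.24)
m=s&(P[...,2]>.108)&(P[...,2]<.13); print('handle',m.sum(),rect(P[m][:,:2]) if m.sum() else 0,P[m].mean(0).round(4))
E
```

```text
t 2.7 j [ 0.53  0.4  -0.11  2.05  0.07  0.7  -1.34] tcp [ 0.4349 -0.2735  0.1154] x [ 0.99  -0.144 -0.   ] y [-0.144 -0.99   0.   ] F [-0.6 -1.5  0.7] w 0.0854 gf 0.0
tool delta mm [ 0.7 -2.8  0.4]
handle 5999 [[436.8, -271.4], [16.0, 98.1], 82.0] [ 0.4466 -0.2729  0.1196]
```

Adjust 2 mm along the closing line, then grip.

Call:
arm_command([
  {"fingers": 1, "x": 0.001, "y": -0.0022, "z": 0, "ax": 0, "ay": 0, "az": -0.3},
  {"fingers": 0.3, "x": 0, "y": 0, "z": 0, "ax": 0, "ay": 0, "az": 0},
  {"fingers": -0.3, "x": 0, "y": 0, "z": 0, "ax": 0, "ay": 0, "az": 0},
  {"fingers": -0.7, "x": 0, "y": 0, "z": 0, "ax": 0, "ay": 0, "az": 0},
  {"fingers": -1, "x": 0, "y": 0, "z": 0, "ax": 0, "ay": 0, "az": 0},
  {"fingers": -1, "x": 0, "y": 0, "z": 0, "ax": 0, "ay": 0, "az": 0},
  {"fingers": -1, "x": 0, "y": 0, "z": 0, "ax": 0, "ay": 0, "az": 0},
  {"fingers": -1, "x": 0, "y": 0, "z": 0, "ax": 0, "ay": 0, "az": 0},
  {"fingers": -1, "x": 0, "y": 0, "z": 0, "ax": 0, "ay": 0, "az": 0},
  {"fingers": -1, "x": 0, "y": 0, "z": 0, "ax": 0, "ay": 0, "az": 0},
], grip_force=90)

```text
clock: 3.58
tcp_pos: [0.4367, -0.2708, 0.1155]
orientation: [3.134, -0.216, 0.0]
contact_force: [-0.8, -1.0, 3.3]
grip_width: 0.01
gripper_force: 87.8
```

```bash
python3 - <<'E'
from h import *
st()
f=grab('wrist'); P=cloud(f); save('w2',f['frame'])
E
```

```text
t 3.58 j [ 0.53  0.4  -0.11  2.05  0.07  0.7  -1.34] tcp [ 0.4367 -0.2708  0.1155] x [ 0.991 -0.137  0.   ] y [-0.137 -0.991  0.   ] F [-0.8 -1.   3.3] w 0.01 gf 87.8
```

Gripped, 88 N. Lift straight up, and fit the rim line from the stored frames.

Call:
arm_command([
  {"fingers": -1, "x": 0, "y": 0, "z": -0.003, "ax": 0, "ay": 0, "az": 0},
  {"fingers": -1, "x": 0, "y": 0, "z": -0.006, "ax": 0, "ay": 0, "az": 0},
  {"fingers": -1, "x": 0, "y": 0, "z": -0.01, "ax": 0, "ay": 0, "az": 0},
  {"fingers": -1, "x": 0, "y": 0, "z": -0.015, "ax": 0, "ay": 0, "az": 0},
  {"fingers": -1, "x": 0, "y": 0, "z": -0.018, "ax": 0, "ay": 0, "az": 0},
  {"fingers": -1, "x": 0, "y": 0, "z": -0.018, "ax": 0, "ay": 0, "az": 0},
  {"fingers": -1, "x": 0, "y": 0, "z": -0.018, "ax": 0, "ay": 0, "az": 0},
  {"fingers": -1, "x": 0, "y": 0, "z": -0.015, "ax": 0, "ay": 0, "az": 0},
  {"fingers": -1, "x": 0, "y": 0, "z": -0.008, "ax": 0, "ay": 0, "az": 0},
  {"fingers": -1, "x": 0, "y": 0, "z": -0.004, "ax": 0, "ay": 0, "az": 0},
])

```text
clock: 4.47
tcp_pos: [0.437, -0.2708, 0.2319]
orientation: [3.133, -0.216, 0.003]
contact_force: [0.9, 0.6, -3.8]
grip_width: 0.0103
gripper_force: 87.8
```

```bash
python3 - <<'E'
from h import *
st()
for n in ('scene','side'):
    f=load(n); P=cloud(f)
    y0=.192-(P[...,0]-.489)*.169
    m=(abs(P[...,1]-y0)<.02)&(P[...,2]>.086)&(P[...,2]<.102)&(P[...,0]>.41)&(P[...,0]<.57)
    q=P[m]; t=P[m&(P[...,2]>np.percentile(q[:,2],70))]
    k=np.polyfit(t[:,0]-.489,t[:,1],1); print(n,len(q),'top line yaw',np.degrees(np.arctan(k[0])).round(2),'y at x=.489',k[1].round(4),'ztop',np.percentile(q[:,2],[70,95]).round(4))
    # ends of bin in x: project side walls
    u=np.array([np.cos(-.168),np.sin(-.168)]); 
    b=(P[...,0]>.36)&(P[...,0]<.66)&(P[...,1]>.14)&(P[...,1]<.42)&(P[...,2]>.1125)&(P[...,2]<.128)
    w=P[b][:,:2]-[.503,.281]; v=np.array([-u[1],u[0]])
    print('  extents x',np.percentile(w@u,[.5,99.5]).round(4),'y',np.percentile(w@v,[.5,99.5]).round(4))
    for sgn in (-1,1):
        e=w[(w@u*sgn>.085)&(abs(w@v)<.07)]; k=np.polyfit(e@v,e@u,1); print('  wall',sgn,'off',k[1].round(4),'ang',np.degrees(k[0]).round(2),len(e))
E
```

```text
t 4.47 j [ 0.54  0.24 -0.12  1.95  0.04  0.95 -1.31] tcp [ 0.437  -0.2708  0.2319] x [ 0.991 -0.137  0.002] y [-0.137 -0.991  0.001] F [ 0.9  0.6 -3.8] w 0.0103 gf 87.8
scene 134 top line yaw -9.72 y at x=.489 0.1894 ztop [0.0968 0.0988]
  extents x [-0.1048  0.104 ] y [-0.0949  0.0933]
  wall -1 off -0.0994 ang -0.2 71
  wall 1 off 0.1001 ang 0.29 71
side 244 top line yaw -9.84 y at x=.489 0.1946 ztop [0.0944 0.0971]
  extents x [-0.1019  0.1057] y [-0.0914  0.0972]
  wall -1 off -0.0985 ang -0.23 162
  wall 1 off 0.1013 ang 0.06 150
```

Lifted. Rim axis is at about (0.489, 0.192), bin yaw −9.7°, so the handle target is (0.4785, 0.132), first at carry height.

Call:
arm_command([
  {"fingers": -1, "x": 0, "y": -0.005, "z": 0, "ax": 0, "ay": 0, "az": 0.9},
  {"fingers": -1, "x": -0.0015, "y": -0.01, "z": 0, "ax": 0, "ay": 0, "az": 0.9},
  {"fingers": -1, "x": -0.0015, "y": -0.016, "z": 0, "ax": 0, "ay": 0, "az": 0},
  {"fingers": -1, "x": -0.0015, "y": -0.022, "z": 0, "ax": 0, "ay": 0, "az": 0},
  {"fingers": -1, "x": -0.0015, "y": -0.027, "z": 0, "ax": 0, "ay": 0, "az": 0},
  {"fingers": -1, "x": -0.0015, "y": -0.027, "z": 0, "ax": 0, "ay": 0, "az": 0},
  {"fingers": -1, "x": -0.0015, "y": -0.027, "z": 0, "ax": 0, "ay": 0, "az": 0},
  {"fingers": -1, "x": -0.0015, "y": -0.027, "z": 0, "ax": 0, "ay": 0, "az": 0},
  {"fingers": -1, "x": -0.0015, "y": -0.027, "z": 0, "ax": 0, "ay": 0, "az": 0},
  {"fingers": -1, "x": -0.0015, "y": -0.027, "z": 0, "ax": 0, "ay": 0, "az": 0},
])

```text
clock: 5.3
tcp_pos: [0.4582, -0.0547, 0.2292]
orientation: [-3.13, 0.266, 0.003]
contact_force: [1.3, 0.3, -5.4]
grip_width: 0.0097
gripper_force: 87.9
```

Call:
arm_command([
  {"fingers": -1, "x": -0.0015, "y": -0.027, "z": 0, "ax": 0, "ay": 0, "az": 0},
  {"fingers": -1, "x": -0.0015, "y": -0.027, "z": 0, "ax": 0, "ay": 0, "az": 0},
  {"fingers": -1, "x": -0.0015, "y": -0.027, "z": 0, "ax": 0, "ay": 0, "az": 0},
  {"fingers": -1, "x": -0.0015, "y": -0.027, "z": 0, "ax": 0, "ay": 0, "az": 0},
  {"fingers": -1, "x": -0.0015, "y": -0.022, "z": 0, "ax": 0, "ay": 0, "az": 0},
  {"fingers": -1, "x": -0.0015, "y": -0.016, "z": 0, "ax": 0, "ay": 0, "az": 0},
  {"fingers": -1, "x": -0.0015, "y": -0.01, "z": 0, "ax": 0, "ay": 0, "az": 0},
  {"fingers": -1, "x": -0.0015, "y": -0.005, "z": 0, "ax": 0, "ay": 0, "az": 0},
  {"fingers": -1, "x": 0, "y": 0, "z": 0, "ax": 0, "ay": 0, "az": 0},
  {"fingers": -1, "x": 0, "y": 0, "z": 0, "ax": 0, "ay": 0, "az": 0},
])

```text
clock: 6.13
tcp_pos: [0.474, 0.1033, 0.2298]
orientation: [3.129, -0.266, -0.002]
contact_force: [-0.7, -0.9, -4.7]
grip_width: 0.01
gripper_force: 87.9
```

```bash
python3 - <<'E'
from h import *
delta([.4785,.1321,.168])
f=grab('side'); P=cloud(f)
s2=f['frame'][170:330,200:420]; 
f2=grab('scene'); 
C=np.hstack([cv2.resize(s2,(440,320),interpolation=3),cv2.resize(f2['frame'][80:240,250:430],(360,320),interpolation=3)]); save('pre',C)
for f in (f,f2):
    P=cloud(f)
    s=(P[...,0]>.40)&(P[...,0]<.56)&(P[...,1]>.05)&(P[...,1]<.25)
    for lo,hi in ((.222,.245),(.155,.2),(.13,.2)):
        m=s&(P[...,2]>lo)&(P[...,2]<hi)
        if m.sum()>20: print(lo,m.sum(),rect(P[m][:,:2]),P[m].mean(0).round(3))
E
```

```text
t 6.13 j [-0.    0.21 -0.38  2.    0.1   0.95 -2.18] tcp [0.474  0.1033 0.2298] x [ 0.986 -0.169 -0.001] y [-0.169 -0.986  0.001] F [-0.7 -0.9 -4.7] w 0.01 gf 87.9
tool delta mm [ -0.3 -29.2  61.8]
0.222 240 [[475.8, 109.2], [35.3, 102.2], 85.6] [0.472 0.11  0.232]
0.155 1559 [[477.2, 114.7], [148.2, 102.2], 80.1] [0.479 0.122 0.166]
0.13 1705 [[477.5, 115.0], [148.2, 102.4], 80.5] [0.48  0.127 0.164]
0.222 151 [[470.2, 97.0], [30.7, 104.4], 81.3] [0.481 0.096 0.234]
0.155 707 [[473.1, 108.9], [136.0, 104.6], 78.6] [0.472 0.107 0.172]
0.13 718 [[472.5, 112.4], [140.8, 105.9], 80.6] [0.472 0.107 0.172]
```

View pics/pre.png

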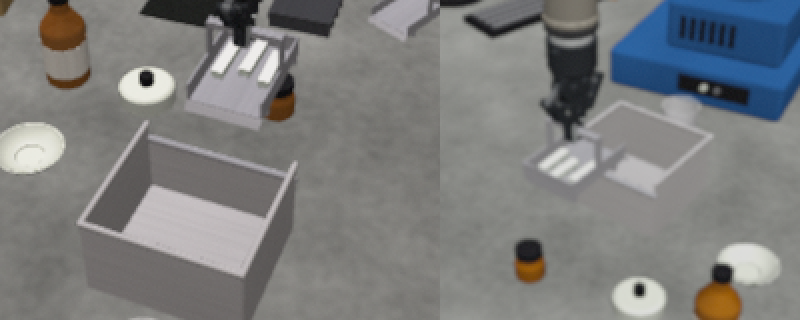

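The pictures show the tray level with all three bars in, its handle about 29 mm short of the hook line. J7 is at −2.18, so before committing I'll fit a quick kinematic model from the logged poses to check the 45° tilt stays in range.

```bash
cat > kin.py <<'E'
from h import *
import itertools
from scipy.optimize import least_squares
o=r.get_obs()
J=np.array([[1.218,.478,.022,1.556,-.012,1.109,-.083],[.58,.21,-.11,1.94,.03,.99,-1.23],[.53,.4,-.11,2.05,.07,.7,-1.34],[.54,.24,-.12,1.95,.04,.95,-1.31],o['joints']])
T=np.array([[.163,-.654,.249],[.4193,-.2925,.2502],[.4349,-.2735,.1154],[.437,-.2708,.2319],o['tcp_pos']])
X=np.array([[.97,.242,0],[.992,-.123,0],[.990,-.144,0],[.991,-.137,0],R.from_rotvec(o['orientation']).as_matrix()[:,0]])
def rots(q,s,base,off):
    q=np.array(s)*q; M=R.from_euler('z',base); out=[]
    for i,a in enumerate('zyzyzyz'):
        M=M*R.from_euler(a,q[i]+(off if i==6 else 0)); out.append(M.as_matrix())
    return out
def fk(q,s,p):
    h,l1,e1,l2,e2,w,lt,base,off=p
    M=rots(q,s,base,off)
    pos=np.array([0,0,h])+M[2]@[e1,0,l1]+M[3]@[-e1,0,0]+M[4]@[e2,0,l2]+M[5]@[w,0,lt]
    return pos,M[6]
def res(p,s):
    e=[]
    for q,t,x in zip(J,T,X):
        a,M=fk(q,s,p); e+=list(a-t)+list(.1*(M[:,0]-x))+list(.1*(M[:,2]-[0,0,-1]))
    return np.r_[e,.002*np.array(p[:7])-.002*np.array([.33,.33,0,.33,0,0,.3])]
if __name__=='__main__':
    L=[]
    for s1,s3,s5,s7 in itertools.product((1,-1),repeat=4):
      for b in (0,np.pi):
        for of in (0,np.pi/2,np.pi,-np.pi/2):
          s=(s1,1,s3,1,s5,1,s7)
          f=least_squares(res,[.33,.33,0,.33,0,0,.3,b,of],args=(s,),max_nfev=60); L.append((f.cost,s,f.x))
    L.sort(key=lambda t:t[0])
    for c in L[:8]: print(c[0].round(7),c[1],c[2].round(3))
E
python3 kin.py
```

```text
7.83e-05 (-1, 1, -1, 1, -1, 1, -1) [ 1.682  0.591 -0.005  0.459 -0.021  0.009  1.772 -0.105  1.467]
7.83e-05 (-1, 1, -1, 1, -1, 1, -1) [ 1.682  0.591 -0.005  0.459 -0.021  0.009  1.772 -0.105  1.467]
7.83e-05 (-1, 1, -1, 1, -1, 1, -1) [ 1.682  0.591 -0.005  0.459 -0.021  0.009  1.772 -0.105  1.467]
7.83e-05 (-1, 1, -1, 1, -1, 1, -1) [ 1.682  0.591 -0.005  0.459 -0.021  0.009  1.772 -0.105 -4.816]
0.000362 (-1, 1, -1, 1, 1, 1, -1) [-0.11   0.55  -0.008  0.472 -0.006 -0.008 -0.081 -0.103  1.41 ]
0.000362 (-1, 1, -1, 1, 1, 1, -1) [-0.11   0.55  -0.008  0.472 -0.006 -0.008 -0.081 -0.103  1.41 ]
0.000362 (-1, 1, -1, 1, 1, 1, -1) [-0.11   0.55  -0.008  0.472 -0.006 -0.008 -0.081 -0.103  1.41 ]
0.000362 (-1, 1, -1, 1, 1, 1, -1) [-0.11   0.55  -0.008  0.472 -0.006 -0.008 -0.081 -0.103  1.41 ]
```

```bash
cat > sim.py <<'E'
from kin import *
s=(-1,1,-1,1,-1,1,-1); lo=np.array([-2.96,-.34,-1.41,.24,-1.37,.17,-2.96]);hi=np.array([2.96,2.1,1.46,2.44,4.51,1.92,2.96])
def run(lt,flip):
    p=[1.682-1.772+lt,.591,-.005,.459,-.021,.009,lt,-.105,1.467]
    q=o['joints'].copy()
    if flip: q[6]+=np.pi
    yb=np.array([.1685,.9857,0]); xb=np.array([.9857,-.1685,0])
    rim=np.array([.489,.1922,.09]); h0=rim-.061*yb+[0,0,.078]
    M0=fk(q,s,p)[1]
    for th in range(0,51):
        Rt=R.from_rotvec(-xb*np.radians(th)).as_matrix(); tp=rim+Rt@(h0-rim); tM=Rt@M0
        for k in range(30):
            a,M=fk(q,s,p); e=np.r_[tp-a,R.from_matrix(tM@M.T).as_rotvec()]
            Jc=np.empty((6,7))
            for i in range(7):
                d=q.copy(); d[i]+=1e-5; b,N=fk(d,s,p); Jc[:,i]=np.r_[b-a,R.from_matrix(N@M.T).as_rotvec()]/1e-5
            q=np.clip(q+Jc.T@np.linalg.solve(Jc@Jc.T+1e-4*np.eye(6),e),lo,hi)
        if th%10==0: print(lt,flip,th,q.round(2),'err',np.abs(e).max().round(4))
for lt in (.3,.4):
    for fl in (0,1): run(lt,fl)
E
python3 sim.py
```

```text
0.3 0 0 [-0.06  0.31 -0.38  2.05  0.16  0.81 -2.28] err 0.0
0.3 0 10 [-0.22  0.35 -0.33  1.98  0.31  0.96 -2.48] err 0.0
0.3 0 20 [-0.35  0.41 -0.3   1.9   0.43  1.12 -2.63] err 0.0
0.3 0 30 [-0.46  0.49 -0.28  1.83  0.51  1.29 -2.73] err 0.0
0.3 0 40 [-0.56  0.57 -0.25  1.75  0.56  1.45 -2.8 ] err 0.0
0.3 0 50 [-0.64  0.67 -0.21  1.68  0.61  1.6  -2.84] err 0.0
0.3 1 0 [-0.06  0.31 -0.38  2.05  0.16  0.81  0.86] err 0.0
0.3 1 10 [-0.22  0.35 -0.33  1.98  0.31  0.96  0.66] err 0.0
0.3 1 20 [-0.35  0.41 -0.3   1.9   0.43  1.12  0.52] err 0.0
0.3 1 30 [-0.46  0.49 -0.28  1.83  0.51  1.29  0.41] err 0.0
0.3 1 40 [-0.56  0.57 -0.25  1.75  0.56  1.45  0.34] err 0.0
0.3 1 50 [-0.64  0.67 -0.21  1.68  0.61  1.6   0.3 ] err 0.0
0.4 0 0 [-0.07  0.31 -0.38  2.05  0.16  0.81 -2.28] err 0.0
0.4 0 10 [-0.25  0.36 -0.34  1.96  0.32  0.97 -2.51] err 0.0
0.4 0 20 [-0.4   0.45 -0.31  1.86  0.42  1.14 -2.67] err 0.0
0.4 0 30 [-0.53  0.55 -0.28  1.76  0.49  1.32 -2.78] err 0.0
0.4 0 40 [-0.63  0.66 -0.25  1.65  0.54  1.48 -2.84] err 0.0
0.4 0 50 [-0.72  0.78 -0.21  1.54  0.58  1.64 -2.88] err 0.0
0.4 1 0 [-0.07  0.31 -0.38  2.05  0.16  0.81  0.86] err 0.0
0.4 1 10 [-0.25  0.36 -0.34  1.96  0.32  0.97  0.63] err 0.0
0.4 1 20 [-0.4   0.45 -0.31  1.86  0.42  1.14  0.47] err 0.0
0.4 1 30 [-0.53  0.55 -0.28  1.76  0.49  1.32  0.36] err 0.0
0.4 1 40 [-0.63  0.66 -0.25  1.65  0.54  1.48  0.3 ] err 0.0
0.4 1 50 [-0.72  0.78 -0.21  1.54  0.58  1.64  0.26] err 0.0
```

Feasible: J7 stays above −2.9 for up to about 45° of tilt. Continue: forward 29 mm, then down to 12 mm above the hook.

Call:
arm_command([
  {"fingers": -1, "x": 0, "y": -0.004, "z": 0, "ax": 0, "ay": 0, "az": 0},
  {"fingers": -1, "x": 0, "y": -0.007, "z": 0, "ax": 0, "ay": 0, "az": 0},
  {"fingers": -1, "x": 0, "y": -0.008, "z": 0, "ax": 0, "ay": 0, "az": 0},
  {"fingers": -1, "x": 0, "y": -0.006, "z": 0.004, "ax": 0, "ay": 0, "az": 0},
  {"fingers": -1, "x": 0, "y": -0.004, "z": 0.009, "ax": 0, "ay": 0, "az": 0},
  {"fingers": -1, "x": 0, "y": 0, "z": 0.012, "ax": 0, "ay": 0, "az": 0},
  {"fingers": -1, "x": 0, "y": 0, "z": 0.012, "ax": 0, "ay": 0, "az": 0},
  {"fingers": -1, "x": 0, "y": 0, "z": 0.009, "ax": 0, "ay": 0, "az": 0},
  {"fingers": -1, "x": 0, "y": 0, "z": 0.004, "ax": 0, "ay": 0, "az": 0},
  {"fingers": -1, "x": 0, "y": 0, "z": 0, "ax": 0, "ay": 0, "az": 0},
])

```text
clock: 7.07
tcp_pos: [0.4785, 0.1328, 0.1789]
orientation: [3.13, -0.264, -0.004]
contact_force: [0.4, -0.8, -4.4]
grip_width: 0.0101
gripper_force: 87.9
```

```bash
python3 - <<'E'
from h import *
delta([.4785,.1321,.168])
f=grab('side'); P=cloud(f)
s=(P[...,0]>.40)&(P[...,0]<.56)&(P[...,1]>.0)&(P[...,1]<.25)
for lo,hi in ((.171,.19),(.116,.15),(.09,.15)):
    m=s&(P[...,2]>lo)&(P[...,2]<hi)
    if m.sum()>20: print(lo,m.sum(),rect(P[m][:,:2]),P[m].mean(0).round(3))
save('pre2',cv2.resize(f['frame'][190:310,230:390],(640,480),interpolation=3))
E
```

```text
t 7.07 j [-0.07  0.3  -0.39  2.02  0.15  0.85 -2.28] tcp [0.4785 0.1328 0.1789] x [ 0.986 -0.168 -0.002] y [-0.168 -0.986  0.001] F [ 0.4 -0.8 -4.4] w 0.0101 gf 87.9
tool delta mm [ 0.1  0.7 10.9]
0.171 212 [[481.0, 140.0], [29.6, 102.1], 83.1] [0.475 0.14  0.181]
0.116 656 [[460.2, 153.3], [167.1, 146.5], 80.6] [0.475 0.13  0.125]
0.09 1875 [[460.8, 147.0], [160.4, 169.9], 73.8] [0.481 0.154 0.113]
```

View pics/pre2.png

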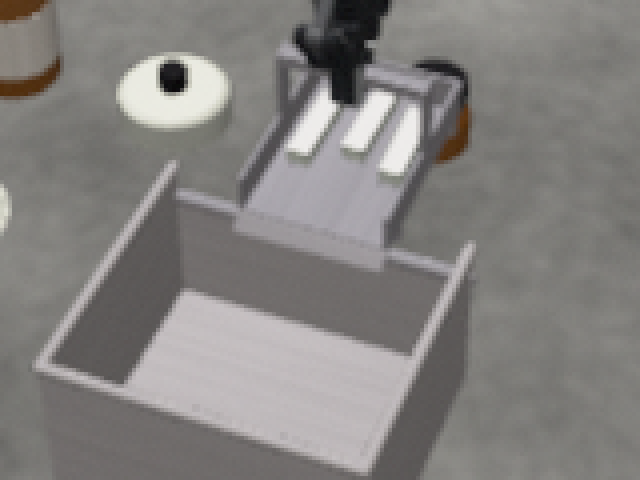

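The view shows the lip (235,220)–(385,262) just over the rim line (180,195)–(455,270), parallel to it and centred, with the bars in place. Lowering onto the rim.

Call:
arm_command([
  {"fingers": -1, "x": 0, "y": 0, "z": 0.002, "ax": 0, "ay": 0, "az": 0},
  {"fingers": -1, "x": 0, "y": 0, "z": 0.003, "ax": 0, "ay": 0, "az": 0},
  {"fingers": -1, "x": 0, "y": 0, "z": 0.002, "ax": 0, "ay": 0, "az": 0},
  {"fingers": -1, "x": 0, "y": 0, "z": 0.002, "ax": 0, "ay": 0, "az": 0},
  {"fingers": -1, "x": 0, "y": 0, "z": 0, "ax": 0, "ay": 0, "az": 0},
  {"fingers": -1, "x": 0, "y": 0, "z": 0, "ax": 0, "ay": 0, "az": 0},
])

```text
clock: 7.62
tcp_pos: [0.4792, 0.1329, 0.1713]
orientation: [3.13, -0.265, -0.0]
contact_force: [-0.5, 0.5, -3.9]
grip_width: 0.0097
gripper_force: 87.9
```

Call:
arm_command([
  {"fingers": -1, "x": 0, "y": 0, "z": 0.001, "ax": 0, "ay": 0, "az": 0},
  {"fingers": -1, "x": 0, "y": 0, "z": 0, "ax": 0, "ay": 0, "az": 0},
])

```text
clock: 7.78
tcp_pos: [0.4793, 0.1329, 0.1703]
orientation: [-3.13, 0.265, -0.0]
contact_force: [-0.6, -0.5, -4.8]
grip_width: 0.01
gripper_force: 87.9
```

Call:
arm_command([
  {"fingers": -1, "x": 0, "y": 0, "z": 0.001, "ax": 0, "ay": 0, "az": 0},
  {"fingers": -1, "x": 0, "y": 0, "z": 0, "ax": 0, "ay": 0, "az": 0},
])

```text
clock: 7.95
tcp_pos: [0.4792, 0.1329, 0.1692]
orientation: [3.13, -0.265, -0.0]
contact_force: [0.4, 0.7, -4.8]
grip_width: 0.0099
gripper_force: 87.9
```

Call:
arm_command([
  {"fingers": -1, "x": 0, "y": 0, "z": 0.001, "ax": 0, "ay": 0, "az": 0},
  {"fingers": -1, "x": 0, "y": 0, "z": 0, "ax": 0, "ay": 0, "az": 0},
])

```text
clock: 8.12
tcp_pos: [0.4793, 0.1329, 0.1683]
orientation: [3.13, -0.265, 0.0]
contact_force: [0.5, 0.8, -4.5]
grip_width: 0.01
gripper_force: 88.0
```

Call:
arm_command([
  {"fingers": -1, "x": 0, "y": 0, "z": 0.001, "ax": 0, "ay": 0, "az": 0},
  {"fingers": -1, "x": 0, "y": 0, "z": 0, "ax": 0, "ay": 0, "az": 0},
])

```text
clock: 8.28
tcp_pos: [0.4795, 0.1326, 0.1676]
orientation: [3.13, -0.266, 0.001]
contact_force: [-0.2, -2.6, 0.9]
grip_width: 0.0099
gripper_force: 88.6
```

Contact: Fz went from −4.5 to +0.9 N at the expected height (TCP z 0.1676). The tray is level and the rim carries it. Hold briefly, then rotate about the bead. Per 3° step the shift is y −4.17, z −3.09 mm, ax −3.

Call:
arm_command([
  {"fingers": -1, "x": 0, "y": 0, "z": 0, "ax": 0, "ay": 0, "az": 0},
  {"fingers": -1, "x": 0, "y": 0, "z": 0, "ax": 0, "ay": 0, "az": 0},
  {"fingers": -1, "x": 0, "y": 0, "z": 0, "ax": 0, "ay": 0, "az": 0},
  {"fingers": -1, "x": 0, "y": -0.0014, "z": -0.001, "ax": -1, "ay": 0, "az": 0},
  {"fingers": -1, "x": 0, "y": -0.0028, "z": -0.0021, "ax": -2, "ay": 0, "az": 0},
  {"fingers": -1, "x": 0, "y": -0.0028, "z": -0.0021, "ax": -2, "ay": 0, "az": 0},
  {"fingers": -1, "x": 0, "y": -0.0028, "z": -0.0021, "ax": -2, "ay": 0, "az": 0},
  {"fingers": -1, "x": 0, "y": 0, "z": 0, "ax": 0, "ay": 0, "az": 0},
  {"fingers": -1, "x": 0, "y": 0, "z": 0, "ax": 0, "ay": 0, "az": 0},
])

```text
clock: 9.03
tcp_pos: [0.481, 0.1446, 0.1739]
orientation: [3.011, -0.252, -0.015]
contact_force: [-1.0, 1.7, -2.4]
grip_width: 0.0104
gripper_force: 88.2
```

```bash
cat >> h.py <<'E'
def notch():
    o,M=st(); n=o['tcp_pos']+M@[0,-.061,.078]; yb=np.array([.1685,.9857,0])
    print('notch',n.round(4),'tilt',np.degrees(np.arctan2(M[:,1]@[0,0,1],-(M[:,1]@yb))).round(2),'along yb',((n-[.489,.1922,.09])@yb*1000).round(1),'mom',o['moment'].round(2))
E
python3 -c "
from h import *
notch()"
```

```text
t 9.03 j [-0.18  0.34 -0.36  1.98  0.26  0.93 -2.43] tcp [0.481  0.1446 0.1739] x [ 0.986 -0.166  0.   ] y [-0.165 -0.979  0.12 ] F [-1.   1.7 -2.4] w 0.0104 gf 88.2
notch [0.4895 0.1951 0.0892] tilt 6.89 along yb 2.9 mom [ 0.68 -0.12 -0.04]
```

Rotating on the bead with 2–3 N on the rim; the notch drifted 2 mm forward. Correct that and continue.

Call:
arm_command([
  {"fingers": -1, "x": 0, "y": 0.001, "z": 0.0006, "ax": 0, "ay": 0, "az": 0},
  {"fingers": -1, "x": 0, "y": -0.0016, "z": -0.0013, "ax": -2, "ay": 0, "az": 0},
  {"fingers": -1, "x": 0, "y": -0.0028, "z": -0.0021, "ax": -2, "ay": 0, "az": 0},
  {"fingers": -1, "x": 0, "y": -0.0028, "z": -0.0021, "ax": -2, "ay": 0, "az": 0},
  {"fingers": -1, "x": 0, "y": -0.0028, "z": -0.0021, "ax": -2, "ay": 0, "az": 0},
  {"fingers": -1, "x": 0, "y": 0, "z": 0, "ax": 0, "ay": 0, "az": 0},
  {"fingers": -1, "x": 0, "y": 0, "z": 0, "ax": 0, "ay": 0, "az": 0},
])

```text
clock: 9.62
tcp_pos: [0.4829, 0.1531, 0.1796]
orientation: [2.872, -0.243, -0.031]
contact_force: [-0.3, 1.9, 2.5]
grip_width: 0.0099
gripper_force: 88.8
```

```bash
python3 -c "
from h import *
notch()"
```

```text
t 9.62 j [-0.28  0.39 -0.33  1.92  0.35  1.07 -2.55] tcp [0.4829 0.1531 0.1796] x [ 0.986 -0.168  0.   ] y [-0.162 -0.953  0.258] F [-0.3  1.9  2.5] w 0.0099 gf 88.8
notch [0.4895 0.1914 0.0886] tilt 14.92 along yb -0.7 mom [ 0.78 -0.01  0.04]
```

Call:
arm_command([
  {"fingers": -1, "x": 0, "y": -0.0028, "z": -0.0022, "ax": -2, "ay": 0, "az": 0},
  {"fingers": -1, "x": 0, "y": -0.0028, "z": -0.0022, "ax": -2, "ay": 0, "az": 0},
  {"fingers": -1, "x": 0, "y": -0.0028, "z": -0.0022, "ax": -2, "ay": 0, "az": 0},
  {"fingers": -1, "x": 0, "y": -0.0028, "z": -0.0022, "ax": -2, "ay": 0, "az": 0},
  {"fingers": -1, "x": 0, "y": -0.0028, "z": -0.0022, "ax": -2, "ay": 0, "az": 0},
  {"fingers": -1, "x": 0, "y": 0, "z": 0, "ax": 0, "ay": 0, "az": 0},
  {"fingers": -1, "x": 0, "y": 0, "z": 0, "ax": 0, "ay": 0, "az": 0},
])

```text
clock: 10.2
tcp_pos: [0.4856, 0.1697, 0.1848]
orientation: [2.699, -0.228, -0.051]
contact_force: [0.7, 2.5, -1.7]
grip_width: 0.01
gripper_force: 88.7
```

```bash
python3 -c "
from h import *
notch()"
```

```text
t 10.2 j [-0.4   0.46 -0.31  1.84  0.43  1.24 -2.66] tcp [0.4856 0.1697 0.1848] x [ 0.986 -0.168 -0.   ] y [-0.152 -0.894  0.421] F [ 0.7  2.5 -1.7] w 0.01 gf 88.7
notch [0.4893 0.1919 0.0884] tilt 24.87 along yb -0.3 mom [ 1.31 -0.23  0.05]
```

Call:
arm_command([
  {"fingers": -1, "x": 0, "y": -0.0028, "z": -0.002, "ax": -2, "ay": 0, "az": 0},
  {"fingers": -1, "x": 0, "y": -0.0028, "z": -0.0021, "ax": -2, "ay": 0, "az": 0},
  {"fingers": -1, "x": 0, "y": -0.0028, "z": -0.0021, "ax": -2, "ay": 0, "az": 0},
  {"fingers": -1, "x": 0, "y": -0.0028, "z": -0.0021, "ax": -2, "ay": 0, "az": 0},
  {"fingers": -1, "x": 0, "y": -0.0028, "z": -0.0021, "ax": -2, "ay": 0, "az": 0},
  {"fingers": -1, "x": 0, "y": -0.0028, "z": -0.0021, "ax": -2, "ay": 0, "az": 0},
  {"fingers": -1, "x": 0, "y": 0, "z": 0, "ax": 0, "ay": 0, "az": 0},
  {"fingers": -1, "x": 0, "y": 0, "z": 0, "ax": 0, "ay": 0, "az": 0},
  {"fingers": -1, "x": 0, "y": 0, "z": 0, "ax": 0, "ay": 0, "az": 0},
  {"fingers": -1, "x": 0, "y": 0, "z": 0, "ax": 0, "ay": 0, "az": 0},
])

```text
clock: 11.03
tcp_pos: [0.4889, 0.1894, 0.1874]
orientation: [2.49, -0.212, -0.071]
contact_force: [-0.0, 2.7, -2.1]
grip_width: 0.0103
gripper_force: 88.6
```

```bash
python3 -c "
from h import *
notch()
f=grab('side'); save('pour',cv2.resize(f['frame'][180:330,220:400],(720,600),interpolation=3))"
```

```text
t 11.03 j [-0.52  0.57 -0.28  1.73  0.5   1.45 -2.75] tcp [0.4889 0.1894 0.1874] x [ 0.986 -0.169 -0.   ] y [-0.135 -0.788  0.6  ] F [-0.   2.7 -2.1] w 0.0103 gf 88.6
notch [0.4892 0.1914 0.0884] tilt 36.89 along yb -0.8 mom [ 1.66 -0.25  0.01]
```

View pics/pour.png

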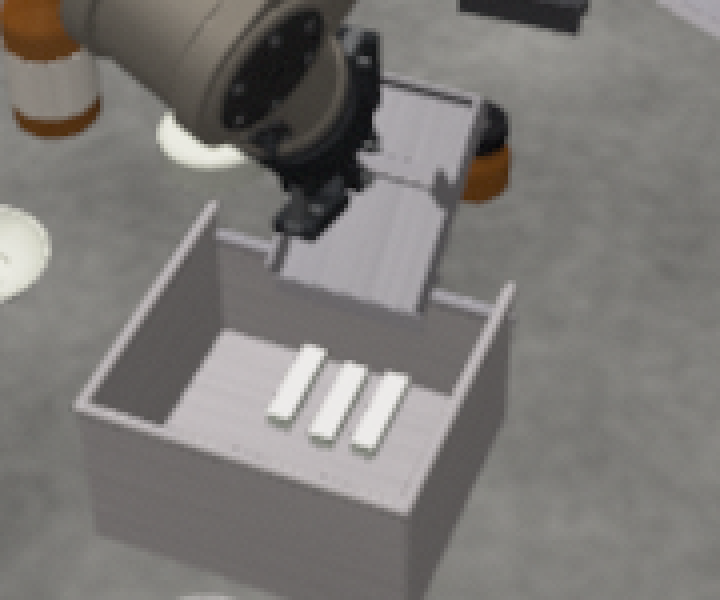

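All three bars lie on the bin floor at (297,383), (338,402) and (380,412), and the tray is empty. Rotate back level about the rim, then lift.

Call:
arm_command([
  {"fingers": -1, "x": 0, "y": 0.0027, "z": 0.0021, "ax": 2, "ay": 0, "az": 0},
  {"fingers": -1, "x": 0, "y": 0.004, "z": 0.0033, "ax": 3, "ay": 0, "az": 0},
  {"fingers": -1, "x": 0, "y": 0.004, "z": 0.0033, "ax": 3, "ay": 0, "az": 0},
  {"fingers": -1, "x": 0, "y": 0.004, "z": 0.0033, "ax": 3, "ay": 0, "az": 0},
  {"fingers": -1, "x": 0, "y": 0.004, "z": 0.0033, "ax": 3, "ay": 0, "az": 0},
  {"fingers": -1, "x": 0, "y": 0.004, "z": 0.0033, "ax": 3, "ay": 0, "az": 0},
  {"fingers": -1, "x": 0, "y": 0.0027, "z": 0.0021, "ax": 2, "ay": 0, "az": 0},
  {"fingers": -1, "x": 0, "y": 0, "z": 0, "ax": 0, "ay": 0, "az": 0},
  {"fingers": -1, "x": 0, "y": 0, "z": 0, "ax": 0, "ay": 0, "az": 0},
])

```text
clock: 11.83
tcp_pos: [0.4837, 0.1564, 0.1827]
orientation: [2.815, -0.242, -0.037]
contact_force: [-0.3, -1.7, 5.2]
grip_width: 0.0102
gripper_force: 89.3
```

```bash
python3 -c "
from h import *
notch()"
```

```text
t 11.83 j [-0.31  0.4  -0.33  1.9   0.38  1.13 -2.59] tcp [0.4837 0.1564 0.1827] x [ 0.985 -0.17   0.001] y [-0.162 -0.936  0.311] F [-0.3 -1.7  5.2] w 0.0102 gf 89.3
notch [0.4895 0.1895 0.0896] tilt 18.15 along yb -2.5 mom [-0.   -0.08 -0.04]
```

Call:
arm_command([
  {"fingers": -1, "x": 0, "y": 0.001, "z": 0.001, "ax": 2, "ay": 0, "az": 0},
  {"fingers": -1, "x": 0, "y": 0.004, "z": 0.0033, "ax": 3, "ay": 0, "az": 0},
  {"fingers": -1, "x": 0, "y": 0.004, "z": 0.0033, "ax": 3, "ay": 0, "az": 0},
  {"fingers": -1, "x": 0, "y": 0.004, "z": 0.0032, "ax": 3, "ay": 0, "az": 0},
  {"fingers": -1, "x": 0, "y": 0.004, "z": 0.0032, "ax": 3, "ay": 0, "az": 0},
  {"fingers": -1, "x": 0, "y": 0.004, "z": 0.0032, "ax": 3, "ay": 0, "az": 0},
  {"fingers": -1, "x": 0, "y": 0.0015, "z": 0.0011, "ax": 1.1, "ay": 0, "az": 0},
  {"fingers": -1, "x": 0, "y": 0, "z": 0, "ax": 0, "ay": 0, "az": 0},
  {"fingers": -1, "x": 0, "y": 0, "z": 0, "ax": 0, "ay": 0, "az": 0},
])

```text
clock: 12.58
tcp_pos: [0.4791, 0.1325, 0.1677]
orientation: [3.129, -0.266, -0.002]
contact_force: [-1.3, -3.1, 3.3]
grip_width: 0.0103
gripper_force: 89.3
```

```bash
python3 -c "
from h import *
notch()"
```

```text
t 12.58 j [-0.07  0.32 -0.39  2.03  0.16  0.82 -2.29] tcp [0.4791 0.1325 0.1677] x [ 0.986 -0.169 -0.001] y [-0.169 -0.986  0.002] F [-1.3 -3.1  3.3] w 0.0103 gf 89.3
notch [0.4892 0.1925 0.0896] tilt 0.09 along yb 0.4 mom [-0.5   0.22  0.06]
```

Level at rest on the rim again. Lift clear (empty tray) and carry toward the mat, stopping short to see it with the wrist camera.

Call:
arm_command([
  {"fingers": -1, "x": 0, "y": 0, "z": -0.003, "ax": 0, "ay": 0, "az": 0},
  {"fingers": -1, "x": 0, "y": 0, "z": -0.006, "ax": 0, "ay": 0, "az": 0},
  {"fingers": -1, "x": 0, "y": 0, "z": -0.012, "ax": 0, "ay": 0, "az": 0},
  {"fingers": -1, "x": 0, "y": 0, "z": -0.018, "ax": 0, "ay": 0, "az": 0},
  {"fingers": -1, "x": 0, "y": 0, "z": -0.018, "ax": 0, "ay": 0, "az": 0},
  {"fingers": -1, "x": 0, "y": 0, "z": -0.012, "ax": 0, "ay": 0, "az": 0},
  {"fingers": -1, "x": 0, "y": 0, "z": -0.006, "ax": 0, "ay": 0, "az": -1},
  {"fingers": -1, "x": 0, "y": 0, "z": 0, "ax": 0, "ay": 0, "az": -1},
  {"fingers": -1, "x": 0, "y": 0, "z": 0, "ax": 0, "ay": 0, "az": -1},
  {"fingers": -1, "x": 0, "y": 0, "z": 0, "ax": 0, "ay": 0, "az": 0},
])

```text
clock: 13.42
tcp_pos: [0.4786, 0.1332, 0.2417]
orientation: [-3.135, 0.18, 0.002]
contact_force: [-0.4, 0.4, -4.4]
grip_width: 0.01
gripper_force: 88.5
```

Call:
arm_command([
  {"fingers": -1, "x": 0.002, "y": 0.006, "z": 0, "ax": 0, "ay": 0, "az": 0},
  {"fingers": -1, "x": 0.004, "y": 0.014, "z": 0, "ax": 0, "ay": 0, "az": 0},
  {"fingers": -1, "x": 0.007, "y": 0.022, "z": 0, "ax": 0, "ay": 0, "az": 0},
  {"fingers": -1, "x": 0.009, "y": 0.03, "z": 0, "ax": 0, "ay": 0, "az": 0},
  {"fingers": -1, "x": 0.009, "y": 0.03, "z": 0, "ax": 0, "ay": 0, "az": 0},
  {"fingers": -1, "x": 0.009, "y": 0.03, "z": 0, "ax": 0, "ay": 0, "az": 0},
  {"fingers": -1, "x": 0.009, "y": 0.03, "z": 0, "ax": 0, "ay": 0, "az": 0},
  {"fingers": -1, "x": 0.009, "y": 0.03, "z": 0, "ax": 0, "ay": 0, "az": 0},
  {"fingers": -1, "x": 0.009, "y": 0.03, "z": 0, "ax": 0, "ay": 0, "az": 0},
  {"fingers": -1, "x": 0.009, "y": 0.03, "z": 0, "ax": 0, "ay": 0, "az": 0},
])

```text
clock: 14.25
tcp_pos: [0.525, -0.128, 0.2414]
orientation: [-3.135, 0.184, 0.002]
contact_force: [1.5, 0.1, -3.6]
grip_width: 0.0102
gripper_force: 88.4
```

Call:
arm_command([
  {"fingers": -1, "x": 0.009, "y": 0.03, "z": 0, "ax": 0, "ay": 0, "az": 0},
  {"fingers": -1, "x": 0.009, "y": 0.03, "z": 0, "ax": 0, "ay": 0, "az": 0},
  {"fingers": -1, "x": 0.009, "y": 0.03, "z": 0, "ax": 0, "ay": 0, "az": 0},
  {"fingers": -1, "x": 0.007, "y": 0.022, "z": 0, "ax": 0, "ay": 0, "az": 0},
  {"fingers": -1, "x": 0.004, "y": 0.014, "z": 0, "ax": 0, "ay": 0, "az": 0},
  {"fingers": -1, "x": 0.002, "y": 0.006, "z": 0, "ax": 0, "ay": 0, "az": 0},
  {"fingers": -1, "x": 0, "y": 0, "z": 0, "ax": 0, "ay": 0, "az": 0},
  {"fingers": -1, "x": 0, "y": 0, "z": 0, "ax": 0, "ay": 0, "az": 0},
])

```text
clock: 14.92
tcp_pos: [0.5498, -0.26, 0.2415]
orientation: [-3.133, 0.181, 0.001]
contact_force: [-0.1, 0.7, -3.2]
grip_width: 0.0101
gripper_force: 88.4
```

```bash
python3 - <<'E'
from h import *
delta([.6338,-.2777,.095])
f=grab('wrist'); P=cloud(f); save('w3',f['frame'])
m=(f['frame'].max(2)<60)&(abs(P[...,2]-.004)<.012)&(P[...,0]>.5)
k,l,s,ce=cv2.connectedComponentsWithStats(m.astype(np.uint8)); i=1+np.argmax(s[1:,4]); c=np.argwhere(l==i)[:,::-1].astype(float)
q=onz(f,c,.004)[:,:2]; print(s[i],rect(q))
g=cloud(f); t=(P[...,2]>.2)&(P[...,2]<.26)
print('handle',t.sum(),rect(P[t][:,:2]),P[t][:,2].mean())
E
```

```text
t 14.92 j [ 0.48  0.38 -0.18  1.72  0.08  1.05 -1.41] tcp [ 0.5498 -0.26    0.2415] x [ 0.993 -0.115 -0.001] y [-0.115 -0.993 -0.003] F [-0.1  0.7 -3.2] w 0.0101 gf 88.4
tool delta mm [ 85.6   8.3 146.4]
[  232    26   177   122 20249] [[635.7, -272.7], [177.3, 121.2], 83.3]
handle 8823 [[550.2, -259.0], [37.0, 99.2], 72.4] 0.24404003462249724
```

View pics/w3.png

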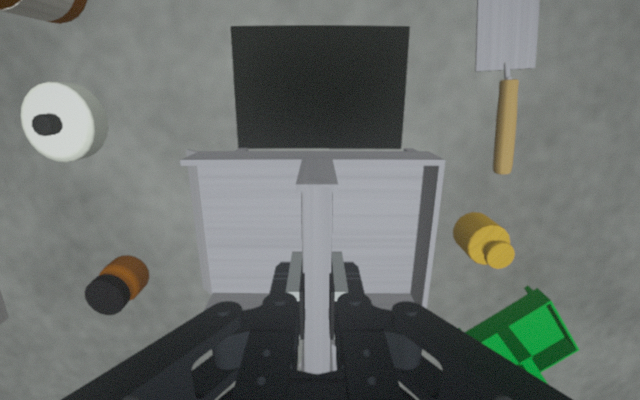

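Wrist view: the mat is fully visible at (232–408, 26–148), and the tray is empty and square to it. Mat centre is about (0.6353, −0.2713), yaw −6.65°, and the views agree within 3 mm. Handle target is (0.6344, −0.2792).

Call:
arm_command([
  {"fingers": -1, "x": 0.005, "y": 0.001, "z": 0, "ax": 0, "ay": 0, "az": 0},
  {"fingers": -1, "x": 0.011, "y": 0.001, "z": 0, "ax": 0, "ay": 0, "az": 0},
  {"fingers": -1, "x": 0.016, "y": 0.002, "z": 0, "ax": 0, "ay": 0, "az": 0},
  {"fingers": -1, "x": 0.018, "y": 0.002, "z": 0, "ax": 0, "ay": 0, "az": 0},
  {"fingers": -1, "x": 0.016, "y": 0.002, "z": 0.005, "ax": 0, "ay": 0, "az": 0},
  {"fingers": -1, "x": 0.011, "y": 0.001, "z": 0.012, "ax": 0, "ay": 0, "az": 0},
  {"fingers": -1, "x": 0.006, "y": 0, "z": 0.018, "ax": 0, "ay": 0, "az": 0},
  {"fingers": -1, "x": 0.003, "y": 0, "z": 0.022, "ax": 0, "ay": 0, "az": 0},
  {"fingers": -1, "x": 0, "y": 0, "z": 0.022, "ax": 0, "ay": 0, "az": 0},
  {"fingers": -1, "x": 0, "y": 0, "z": 0.018, "ax": 0, "ay": 0, "az": 0},
])

```text
clock: 15.8
tcp_pos: [0.6347, -0.2784, 0.1433]
orientation: [-3.134, 0.179, 0.001]
contact_force: [-0.9, 0.1, -3.1]
grip_width: 0.0097
gripper_force: 88.4
```

Call:
arm_command([
  {"fingers": -1, "x": 0, "y": 0, "z": 0.014, "ax": 0, "ay": 0, "az": 0},
  {"fingers": -1, "x": 0, "y": 0, "z": 0.01, "ax": 0, "ay": 0, "az": 0},
  {"fingers": -1, "x": 0, "y": 0, "z": 0.005, "ax": 0, "ay": 0, "az": 0},
  {"fingers": -1, "x": 0, "y": 0, "z": 0, "ax": 0, "ay": 0, "az": 0},
  {"fingers": -1, "x": 0, "y": 0, "z": 0, "ax": 0, "ay": 0, "az": 0},
])

```text
clock: 16.22
tcp_pos: [0.6349, -0.2804, 0.1167]
orientation: [-3.135, 0.183, -0.002]
contact_force: [-0.3, -0.8, -3.1]
grip_width: 0.0101
gripper_force: 88.4
```

```bash
python3 -c "
from h import *
delta([.6344,-.2792,.0895])"
```

```text
t 16.22 j [ 0.44  0.65 -0.16  1.6   0.12  0.9  -1.45] tcp [ 0.6349 -0.2804  0.1167] x [ 0.993 -0.116  0.001] y [-0.116 -0.993 -0.002] F [-0.3 -0.8 -3.1] w 0.0101 gf 88.4
tool delta mm [-0.6 -1.1 27.2]
```

Call:
arm_command([
  {"fingers": -1, "x": -0.0005, "y": -0.001, "z": 0.004, "ax": 0, "ay": 0, "az": 0},
  {"fingers": -1, "x": 0, "y": 0, "z": 0.007, "ax": 0, "ay": 0, "az": 0},
  {"fingers": -1, "x": 0, "y": 0, "z": 0.006, "ax": 0, "ay": 0, "az": 0},
  {"fingers": -1, "x": 0, "y": 0, "z": 0.004, "ax": 0, "ay": 0, "az": 0},
  {"fingers": -1, "x": 0, "y": 0, "z": 0.002, "ax": 0, "ay": 0, "az": 0},
  {"fingers": -1, "x": 0, "y": 0, "z": 0.001, "ax": 0, "ay": 0, "az": 0},
  {"fingers": -1, "x": 0, "y": 0, "z": 0, "ax": 0, "ay": 0, "az": 0},
  {"fingers": -1, "x": 0, "y": 0, "z": 0, "ax": 0, "ay": 0, "az": 0},
])

```text
clock: 16.88
tcp_pos: [0.6341, -0.2793, 0.0921]
orientation: [-3.135, 0.183, -0.001]
contact_force: [0.6, -0.4, -3.2]
grip_width: 0.0104
gripper_force: 88.5
```

Call:
arm_command([
  {"fingers": -1, "x": 0, "y": 0, "z": 0.001, "ax": 0, "ay": 0, "az": 0},
  {"fingers": -1, "x": 0, "y": 0, "z": 0.001, "ax": 0, "ay": 0, "az": 0},
  {"fingers": -1, "x": 0, "y": 0, "z": 0, "ax": 0, "ay": 0, "az": 0},
])

```text
clock: 17.13
tcp_pos: [0.6339, -0.2792, 0.0899]
orientation: [-3.135, 0.183, -0.0]
contact_force: [-0.3, 0.3, -4.0]
grip_width: 0.01
gripper_force: 88.5
```

```bash
python3 -c "
from h import *
delta([.6344,-.2792,.0895])"
```

```text
t 17.13 j [ 0.43  0.68 -0.16  1.62  0.13  0.86 -1.46] tcp [ 0.6339 -0.2792  0.0899] x [ 0.993 -0.116  0.   ] y [-0.116 -0.993 -0.002] F [-0.3  0.3 -4. ] w 0.01 gf 88.5
tool delta mm [ 0.5 -0.1  0.4]
```

Call:
arm_command([
  {"fingers": -1, "x": 0.0004, "y": 0, "z": 0.0008, "ax": 0, "ay": 0, "az": 0},
  {"fingers": -1, "x": 0, "y": 0, "z": 0, "ax": 0, "ay": 0, "az": 0},
])

```text
clock: 17.3
tcp_pos: [0.6344, -0.2794, 0.0896]
orientation: [-3.135, 0.183, -0.001]
contact_force: [-1.5, -0.0, 1.5]
grip_width: 0.0101
gripper_force: 88.9
```

Call:
arm_command([
  {"fingers": -1, "x": 0, "y": 0, "z": 0.0007, "ax": 0, "ay": 0, "az": 0},
  {"fingers": -1, "x": 0, "y": 0, "z": 0, "ax": 0, "ay": 0, "az": 0},
])

```text
clock: 17.47
tcp_pos: [0.6344, -0.2794, 0.0895]
orientation: [-3.135, 0.183, -0.001]
contact_force: [-3.8, 0.6, 5.3]
grip_width: 0.0099
gripper_force: 89.6
```

Seated. Release, rise, and back off.

Call:
arm_command([
  {"fingers": -0.5, "x": 0, "y": 0, "z": 0, "ax": 0, "ay": 0, "az": 0},
  {"fingers": 0, "x": 0, "y": 0, "z": 0, "ax": 0, "ay": 0, "az": 0},
  {"fingers": 0.4, "x": 0, "y": 0, "z": 0, "ax": 0, "ay": 0, "az": 0},
  {"fingers": 0.6, "x": 0, "y": 0, "z": 0, "ax": 0, "ay": 0, "az": 0},
  {"fingers": 0.6, "x": 0, "y": 0, "z": 0, "ax": 0, "ay": 0, "az": 0},
  {"fingers": 0.6, "x": 0, "y": 0, "z": 0, "ax": 0, "ay": 0, "az": 0},
])

```text
clock: 17.97
tcp_pos: [0.6344, -0.2793, 0.0884]
orientation: [-3.135, 0.183, -0.001]
contact_force: [0.5, -0.0, 0.4]
grip_width: 0.0682
gripper_force: 0.0
```

Call:
arm_command([
  {"fingers": 0.6, "x": 0, "y": 0, "z": -0.005, "ax": 0, "ay": 0, "az": 0},
  {"fingers": 0.6, "x": 0, "y": 0, "z": -0.012, "ax": 0, "ay": 0, "az": 0},
  {"fingers": 0.6, "x": 0, "y": 0, "z": -0.02, "ax": 0, "ay": 0, "az": 0},
  {"fingers": 0.6, "x": 0, "y": 0, "z": -0.03, "ax": 0, "ay": 0, "az": 0},
  {"fingers": 0.6, "x": 0, "y": 0, "z": -0.03, "ax": 0, "ay": 0, "az": 0},
  {"fingers": 0.6, "x": 0, "y": 0, "z": -0.03, "ax": 0, "ay": 0, "az": 0},
  {"fingers": 0.6, "x": -0.015, "y": 0, "z": -0.02, "ax": 0, "ay": 0, "az": 0},
  {"fingers": 0.6, "x": -0.02, "y": 0, "z": 0, "ax": 0, "ay": 0, "az": 0},
  {"fingers": 0.6, "x": -0.02, "y": 0, "z": 0, "ax": 0, "ay": 0, "az": 0},
  {"fingers": 0.6, "x": 0, "y": 0, "z": 0, "ax": 0, "ay": 0, "az": 0},
])

```text
clock: 18.8
tcp_pos: [0.5767, -0.2738, 0.2374]
orientation: [-3.136, 0.186, 0.0]
contact_force: [-0.6, -0.8, -0.3]
grip_width: 0.0687
gripper_force: 0.0
```

```bash
python3 - <<'E'
from h import *
st()
ax=np.radians(83.35); v=np.array([np.cos(ax),np.sin(ax)])
fs={n:grab(n) for n in('wrist','scene','side')}
for n,f in fs.items():
    P=cloud(f); s=(P[...,0]>.55)&(P[...,0]<.72)&(P[...,1]>-.38)&(P[...,1]<-.16)
    t=s&(P[...,2]>.015)&(P[...,2]<.065); print(n,'tray',t.sum(),rect(P[t][:,:2]))
    t=s&(P[...,2]>.085)&(P[...,2]<.105); print('  handle',rect(P[t][:,:2]) if t.sum()>5 else 0)
    m=s&(f['frame'].max(2)<60)&(abs(P[...,2]-.004)<.01); q=onz(f,np.argwhere(m)[:,::-1].astype(float),.004)[:,:2]; print('  mat',len(q),rect(q))
a=fs['wrist']['frame']; b=cv2.resize(fs['side']['frame'][90:340,180:480],(400,333))
a=cv2.resize(a,(400,250)); save('end',np.vstack([a,b]))
E
```

```text
t 18.8 j [ 0.47  0.44 -0.17  1.65  0.08  1.06 -1.41] tcp [ 0.5767 -0.2738  0.2374] x [ 0.993 -0.118 -0.   ] y [-0.118 -0.993 -0.   ] F [-0.6 -0.8 -0.3] w 0.0687 gf 0.0
wrist tray 14147 [[634.1, -274.7], [145.1, 100.4], 83.2]
  handle [[633.3, -279.5], [15.3, 100.6], 83.1]
  mat 2542 [[635.9, -272.8], [177.3, 120.7], 83.3]
scene tray 1805 [[632.3, -273.7], [147.6, 102.5], 83.8]
  handle [[631.7, -279.4], [16.5, 101.2], 83.2]
  mat 545 [[635.1, -271.9], [173.8, 117.3], 83.1]
side tray 941 [[637.0, -273.5], [156.5, 103.8], 83.0]
  handle [[636.6, -276.4], [24.9, 103.2], 83.8]
  mat 248 [[636.2, -265.6], [173.2, 120.7], 83.7]
```

View pics/end.png

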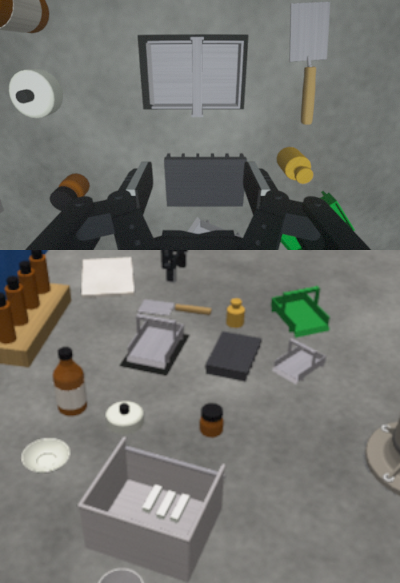

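The end view shows the empty tray upright and square on the mat, within about 2 mm of centre. The bars are in the bin, the bystanders are undisturbed and the gripper is clear.

```bash
python3 -c "
from bench import r
print(r.hand_in())"
```

```text
the job is handed in; nothing more can be done
None
```

Done: I poured the three bars into the bin over the hooked rim, set the empty tray upright on the mat within about 2 mm of centre, and handed the job in at about 19 s with no verdict shown.

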